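# Shut the lathe's gear door and hold its index pin clear

## Robot

A 6-joint arm with a two-finger parallel gripper is mounted at the origin on the work surface. World frame = base frame: x ahead of the robot, y to its left, z up, the work surface at z = 0. Lengths are in m, angles in rad, forces in N, time in s.
With the tool pointing down it reaches from about 0.325 to 0.85 m from the base axis. Payload 4.4 kg.
Tool frame: the origin (TCP) lies at the very end of the fingers, on their centre line; the grasp point (between the pads) lies 19 mm behind it; z points along the fingers, y is the direction in which the jaws open and shut (so a half turn about z gives the same grasp; the last joint's range is limited). The gripper opens to 94 mm and grips with 3 to 60 N. Pads are 16 mm wide; open, the fingers measure 119 mm over their backs; the gripper's body (75 mm by 177 mm) begins 78 mm behind the grasp point.
Start: joints at [1.145, 0.207, 1.542, -0, 1.393, -0.15], TCP at [0.156, 0.553, 0.205] pointing down, gripper open.
Joint ranges: [-2.73, 2.73], [-0.86, 2.22], [0.23, 2.46], [-1.11, 4.25], [0.08, 2.63], [-2.82, 2.82]. Speed limits (rad/s): [2.79, 2.79, 3.14, 3.14, 3.14, 3.14].

## Interface

Orientations are given as a unit quaternion [x, y, z, w].
In Python, from station import arm gives the robot as it stands.
- The arm moves only by the shell command python3 -m handwheel 'ROWS' [FORCE]. ROWS is JSON, a list of rows, each a list of 7 numbers: the shift along the world's x, y, z in mm, then the turn, a rotation vector about the world's x, y, z in degrees, then the finger opening in mm, from 0 to 94. A call has 1 to 20 rows; each row shifts and turns the commanded pose from where the row before left it; what a row does not reach is not made up. A row lasts 1/10 s, in which the tool goes at most 50 mm and 8.59 degrees, less where a joint would pass 70% of its speed; a pose out of reach is approached as far as the arm can. A call is refused whole if a number of a shift passes 50 or a number of a turn 8.59, either way. A call with a gripper value outside its range is refused whole. The fingers move at their own pace and stop on an object; FORCE is the grip in N (left out, the last holds). Time passes only in rows, so rows that do not move let the fingers close. It gives the time, the measured TCP pose, the force and the opening at its end, in the units of the state.
- arm.observe(): the state, without advancing time (a new reading comes with each control period).
- arm.read_camera(name): name is "side" or "top" or "wrist"; returns a dict with "frame" (384x512x3 uint8, red, green, blue), "K" (3x3 intrinsics, pixels), "extrinsics" (4x4, takes a point from camera to world coordinates). Camera axes: x right, y down, z forward; pixel columns grow to the right and rows downward; lengths in m; the calibration is good to about 2 mm. A picture is of the moment at which its call begins. There is no depth.
- arm.job_done(): hands the job in, once; it reports no verdict.
The state is a dict: "time": time; "joint_pos": joint angles; "qd": joint speeds; "tau": joint torques, N m; "eef_pos": TCP position; "tool_rot": TCP orientation; "contact_force": force on the tool from outside, world axes, zero at the start; "wrist_torque": the same for the moment, N m; "width": opening from 0.0 (shut) to 1.0 (fully open).
Only numpy, scipy, OpenCV 4.12 (cv2) and the standard library are available. Lean on these libraries where they do the work, as an engineer would, in place of code of your own. Each camera call takes 0.05 s, during which the arm holds its last target.

## Task

I have just greased the gears of the bench lathe: push the gear door on the front of its headstock shut until it clicks home on its catch. Only then take the pull knob of the spring-loaded index pin on top of the headstock, pull it straight up as far as it will go and keep it there, so that I can turn the spindle by hand: you finish while still holding the knob up. Leave the tools and other things on the bench and on the lathe where they lie.

Things in the scene. Friction and masses are not known exactly. Their poses are not given: they have to be found in the camera images.
- lathe: grey-green bench lathe fixed to the bench, turned by up to 0.25 rad; origin on the bench under the middle of its headstock. Its x points away from the operator (robot), y along the spindle to the headstock's left end, z up. Bed, tool rest and tailstock run 425 mm to -y, at most 230 mm high; the motor is behind the headstock (x 75 to 157 mm, up to 183 mm high)
- headstock_top (a point): middle of the headstock's flat top, 235 mm above the bench. The headstock is a hollow box 150 mm deep (lathe x -75 to 75 mm) and 160 mm wide (y -80 to 80 mm), open at the front (-x), where the gear door hangs. On its top: the index pin, two small oilers (12 mm across, 14 mm tall) over the end walls, and the chuck key
- gear_door (a joint): gear door, rad: 0 is shut and home; starts open by 0.45 to 0.85, stops at 1.3. Opening is clockwise seen from above: the free right edge swings out to the robot. It stays where it is left. A sprung roller catch resists from about 0.11 to 0.05 rad with about 4 to 6 N at the push point, then draws the door home and holds it there
- door_hinge (a point): on the upright hinge axis at the left edge (lathe +y side) of the gear door, 28 mm below the door's upper edge, 196 mm above the bench; does not move. The door is an upright cast cover 150 mm wide, 130 mm tall (94 to 224 mm above the bench), 10 mm thick
- door_push (a point): point to push: on the door's outer face, 28 mm below its upper edge (196 mm above the bench), 40 mm in from its free edge; it moves with the door, 116 mm from the hinge axis along the door and 8 mm outwards from it. The point's axes are the door's: -x out of the outer face, y along it to the hinge. An opening knob, 20 mm across, stands 22 mm out of the face 42 mm lower
- index_pin (a joint): sprung index pin, m: 0 is seated in the hole of the bull gear below it, 0.014 is pulled fully up against its stop; the tip leaves the hole at about 0.008. It slides straight up only, and the spring (8 N seated, 13 N fully up) pulls it back as soon as it is let go: it has no resting notch
- pin_knob (a point): middle of the head of the index pin's pull knob, 271 mm above the bench when seated, at lathe x 0, y -30 mm; moves with the pin. A mushroom knob, the head round about the vertical, 30 mm across, 261 to 283 mm above the bench when seated; under it a 17 mm neck, then the fixed steel barrel, 20 mm across, top 253 mm above the bench, on a 26 mm hexagon nut 8 mm tall
- oil_can_mid (a point): zinc oil can with a bent brass spout, 72 mm across, body 76 mm tall, standing; point half-way up the can: leave it where it is
- mallet_mid (a point): wooden mallet, 260 mm long, lying; point in the middle of its length: leave it where it is
- spanner_mid (a point): steel open-ended spanner, 180 mm long, 8 mm thick, lying; point at its middle: leave it where it is
- grease_brush_mid (a point): flat brush, 170 mm long, 20 mm thick, lying; point at its middle: leave it where it is
- funnel_mid (a point): copper funnel standing mouth down, 110 mm across, 105 mm tall; point on its axis 50 mm up: leave it where it is
- tin_cup_mid (a point): open tin cup, 80 mm across, 85 mm tall, standing; point at its middle: leave it where it is
- chuck_key_mid (a point): steel T-shaped chuck key, 75 mm long, 50 mm across the T, 12 mm thick, lying on top of the headstock beside the index pin; point at its middle: leave it where it is

How it is judged:
By the outcome, as a careful person would: the job done as asked, in the order asked, and still so for the second after the job is handed in, while the arm keeps its last pose, push and grip.
It also fails if it takes over 48 s, if anything falls off the work surface, if the arm or the gripper's body presses on something with over 40 N, if the wrist force passes 120 N, or if a joint passes its speed limit or range.

## Working session

There is one attempt and no reset: what is moved stays moved. The work goes in short steps, Python scripts to look and compute and a shell command to move; the robot and the scene stay as the last step left them, time stands still between calls to the robot, and variables do not carry over. Pictures are saved under pics/ and viewed, and the job is handed in when it is done.

```bash
mkdir -p pics; ls; python3 - <<'E'
from station import arm
import cv2,json
for n in ["side","top","wrist"]:
    r=arm.read_camera(n)
    cv2.imwrite(f"pics/{n}0.png",cv2.cvtColor(r["frame"],cv2.COLOR_RGB2BGR))
    print(n,r["K"],r["extrinsics"])
print(arm.observe())
E
```

```text
pics
side [[469.05529149   0.         259.47605119]
 [  0.         469.05529149 187.94362447]
 [  0.           0.           1.        ]] [[ 0.88720494 -0.33250199  0.31985907  0.0431174 ]
 [-0.4612401  -0.62240154  0.63235583 -0.85504678]
 [-0.01117879 -0.70856104 -0.70556097  1.18166219]
 [ 0.          0.          0.          1.        ]]
top [[349.58625423   0.         251.63152613]
 [  0.         349.58625423 193.31507934]
 [  0.           0.           1.        ]] [[-0.00961149 -0.98890115  0.14826373  0.35448036]
 [-0.99994377  0.00884088 -0.00585573  0.06866981]
 [ 0.00447996 -0.14831168 -0.98893052  1.09872509]
 [ 0.          0.          0.          1.        ]]
wrist [[278.42151861   0.         258.01598664]
 [  0.         278.42151861 189.8058908 ]
 [  0.           0.           1.        ]] [[ 0.27123171  0.93713072  0.2195891   0.09182579]
 [ 0.96251262 -0.26368124 -0.06357402  0.57124366]
 [-0.00167564  0.22860057 -0.97351886  0.38335066]
 [ 0.          0.          0.          1.        ]]
{'time': 0.15, 'joint_pos': array([ 1.14548266e+00,  2.07280180e-01,  1.54258879e+00,  2.30647554e-05,
        1.39347156e+00, -1.50489774e-01]), 'qd': array([-0.00058196, -0.00071388, -0.00437245, -0.00058436, -0.00023464,
       -0.00109664]), 'tau': array([ 4.15389850e-04, -3.71318471e+01, -2.81810331e+01,  6.98981574e-02,
        3.27272457e-02, -1.12121850e-04]), 'eef_pos': array([0.1557882 , 0.55286739, 0.20454333]), 'tool_rot': array([ 1.36981891e-01,  9.90573166e-01, -8.34745596e-04, -2.59029392e-04]), 'contact_force': array([-0.16602209, -0.28794946, -0.44899141]), 'wrist_torque': array([0.02355748, 0.00679185, 0.0389764 ]), 'width': 1.00252855931173}
```

View pics/side0.png

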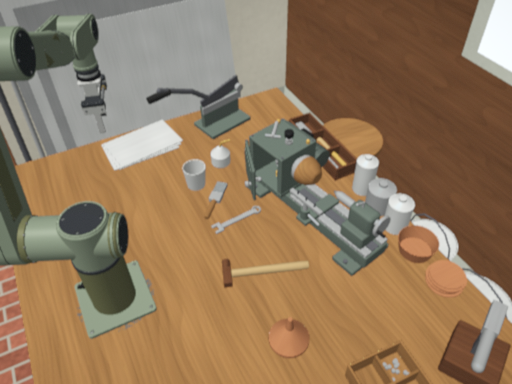

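View pics/top0.png

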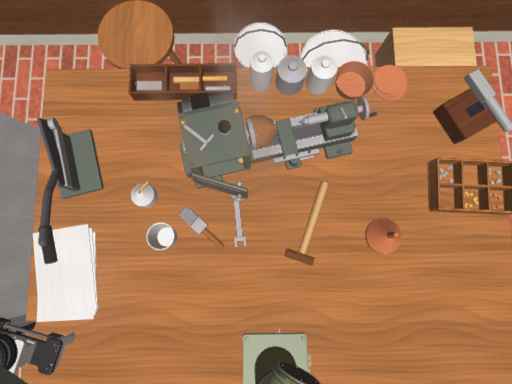

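View pics/wrist0.png

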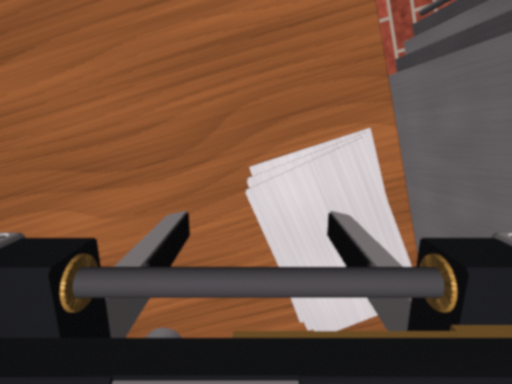

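```bash
python3 - <<'E'
import cv2
a=cv2.imread("pics/top0.png")[80:210,165:285]; cv2.imwrite("pics/topz.png",cv2.resize(a,None,fx=4.6,fy=4.6,interpolation=cv2.INTER_CUBIC))
a=cv2.imread("pics/side0.png")[110:215,235:345]; cv2.imwrite("pics/sidez.png",cv2.resize(a,None,fx=5.5,fy=5.5,interpolation=cv2.INTER_CUBIC))
E
```

```text
(no output)
```

View pics/topz.png

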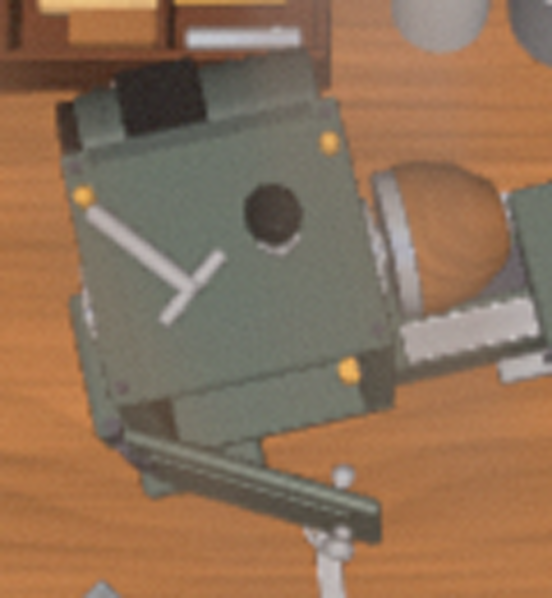

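View pics/sidez.png

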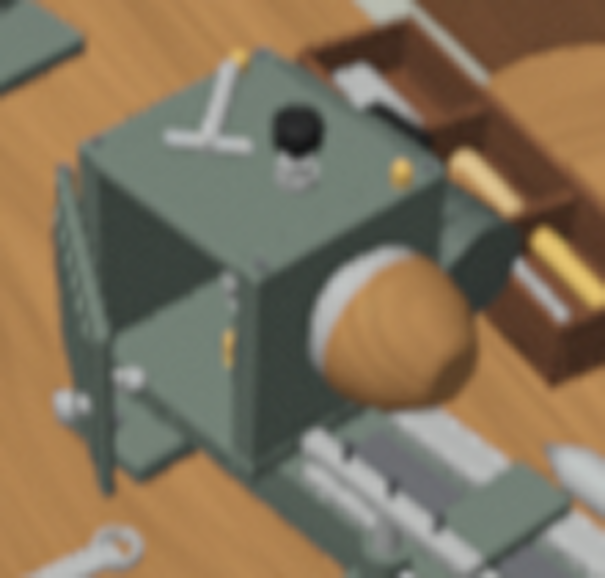

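```bash
cat > h.py <<'E'
import numpy as np
C={'top':(np.array([[349.58625423,0,251.63152613],[0,349.58625423,193.31507934],[0,0,1]]),np.array([[-0.00961149,-0.98890115,0.14826373,0.35448036],[-0.99994377,0.00884088,-0.00585573,0.06866981],[0.00447996,-0.14831168,-0.98893052,1.09872509]]),4.6,165,80),
'side':(np.array([[469.05529149,0,259.47605119],[0,469.05529149,187.94362447],[0,0,1]]),np.array([[0.88720494,-0.33250199,0.31985907,0.0431174],[-0.4612401,-0.62240154,0.63235583,-0.85504678],[-0.01117879,-0.70856104,-0.70556097,1.18166219]]),5.5,235,110)}
def ray(n,u,v,zoom=True):
    K,E,s,u0,v0=C[n]
    if zoom: u,v=(u+.5)/s-.5+u0,(v+.5)/s-.5+v0
    d=E[:,:3]@np.linalg.inv(K)@[u,v,1]; return E[:,3],d/np.linalg.norm(d)
def plane(n,u,v,z,zoom=True):
    o,d=ray(n,u,v,zoom); return o+d*(z-o[2])/d[2]
def tri(a,b):
    (o,d),(p,e)=a,b
    t=np.linalg.lstsq(np.c_[d,-e],p-o,rcond=None)[0]; x,y=o+t[0]*d,p+t[1]*e
    return (x+y)/2,np.linalg.norm(x-y)
E
python3 - <<'E'
from h import *
np.set_printoptions(precision=4,suppress=True)
print("knob",plane('top',272,214,.275),plane('side',298,130,.272),tri(ray('top',272,214),ray('side',298,130)))
t=[plane('top',*p,.235) for p in [(68,160),(338,100),(393,350),(105,410)]]
s=[plane('side',*p,.235) for p in [(262,50),(443,180),(255,283),(83,150)]]
for a,b in zip(t,s): print(a,b)
for q in(t,s):
    print("mid",np.mean(q,0),[np.linalg.norm(q[i]-q[i-1]) for i in range(4)])
    e=(q[0]-q[1])+(q[3]-q[2]); f=(q[0]-q[3])+(q[1]-q[2]); print("yaw",np.arctan2(-e[0],e[1]),np.arctan2(f[1],f[0]))
for n,u,v in [('top',380,497),('top',380,535),('top',112,432),('side',110,333),('side',98,335),('side',62,170)]: print(n,plane(n,u,v,.224))
E
```

```text
knob [0.6452 0.1306 0.275 ] [0.6471 0.1313 0.272 ] (array([0.6464, 0.1307, 0.2725]), np.float64(0.0006626986373032519))
[0.6918 0.2482 0.235 ] [0.6915 0.2497 0.235 ]
[0.7261 0.0965 0.235 ] [0.722  0.0919 0.235 ]
[0.5806 0.0667 0.235 ] [0.5831 0.0653 0.235 ]
[0.5481 0.2249 0.235 ] [0.5518 0.2146 0.235 ]
mid [0.6367 0.1591 0.235 ] [np.float64(0.145566448504887), np.float64(0.15557196620813843), np.float64(0.1485318386100509), np.float64(0.16154828386789766)]
yaw 0.2122276309277471 0.18151865339752657
mid [0.6371 0.1554 0.235 ] [np.float64(0.14407791400135103), np.float64(0.16065052531934385), np.float64(0.14142195348309988), np.float64(0.15255052798528448)]
yaw 0.19825076910497397 0.21791542104714046
top [0.5002 0.0745 0.224 ]
top [0.4791 0.0747 0.224 ]
top [0.5381 0.2228 0.224 ]
side [0.4993 0.0776 0.224 ]
side [0.4928 0.0792 0.224 ]
side [0.5385 0.2162 0.224 ]
```

```bash
python3 -m handwheel '[[10,-15,0,0,0,1,0],[27,-39,0,0,0,2.75,0],[27,-39,0,0,0,2.75,0],[27,-39,0,0,0,2.75,0],[27,-39,0,0,0,2.75,0],[27,-39,0,0,0,2.75,0],[27,-39,0,0,0,2.75,0],[27,-39,0,0,0,2.75,0],[27,-39,0,0,0,2.75,0],[27,-39,0,0,0,2.75,0],[27,-39,-10,0,0,2.75,0],[16,-22,-10,0,0,0,0],[0,0,0,0,0,0,0],[0,0,0,0,0,0,0],[0,0,0,0,0,0,0]]' 20
python3 - <<'E'
from station import arm
import cv2
o=arm.observe(); print(o['eef_pos'],o['tool_rot'],o['contact_force'],o['width'],o['joint_pos'])
for n in ["side","top","wrist"]:
    r=arm.read_camera(n); f=cv2.cvtColor(r["frame"],cv2.COLOR_RGB2BGR)
    if n=="top": f=cv2.resize(f[80:240,165:325],None,fx=3.5,fy=3.5)
    if n=="side": f=cv2.resize(f[90:230,200:360],None,fx=3.5,fy=3.5)
    cv2.imwrite(f"pics/{n}1.png",f)
E
```

```text
time: 1.65
eef_pos: [0.4515, 0.1273, 0.1856]
tool_rot: [-0.112, 0.994, 0.0, -0.0]
contact_force: [0.1, -0.5, -0.1]
width: 0.007
[0.45148551 0.12733596 0.18560228] [-1.11599190e-01  9.93753267e-01  2.43692772e-04 -8.03217737e-05] [ 0.09214069 -0.45849602 -0.09252663] 0.0074737150226372225 [ 8.97319078e-02 -3.79918315e-03  1.81481229e+00  4.97995486e-04
  1.33075095e+00 -1.70484716e+00]
```

View pics/top1.png

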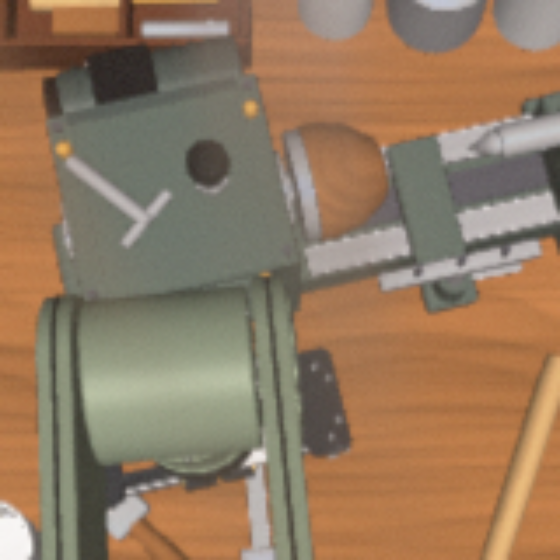

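View pics/side1.png

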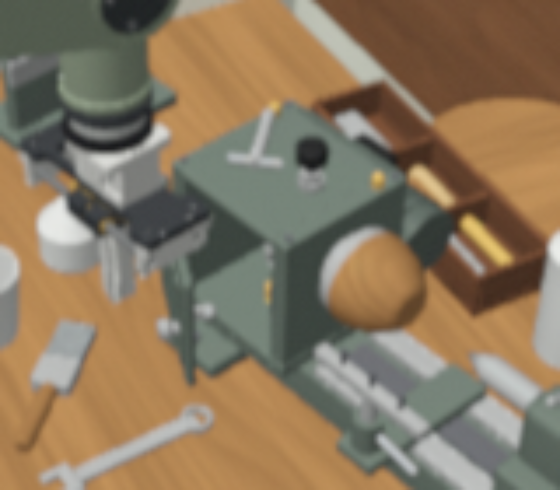

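View pics/wrist1.png

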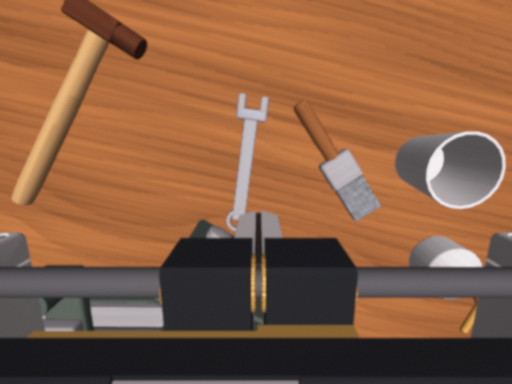

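```bash
python3 -m handwheel '[[8,-4,0,0,0,0,0],[14,-5,0,0,0,0,0],[8,-2,0,0,0,0,0],[5,-1,0,0,0,0,0],[6,-2,0,0,0,0,0],[6,-2,0,0,0,0,0],[6,-2,0,0,0,0,0],[6,-2,0,0,0,0,0],[6,-2,0,0,0,0,0],[6,-1,0,0,0,0,0],[6,-1,0,0,0,0,0],[4,0,0,0,0,0,0],[0,0,0,0,0,0,0]]'
python3 -m handwheel '[[3,0,0,0,0,0,0],[3,0,0,0,0,0,0],[0,0,0,0,0,0,0]]'
python3 -m handwheel '[[3,0,0,0,0,0,0],[3,0,0,0,0,0,0],[0,0,0,0,0,0,0]]'
```

```text
time: 3.1
eef_pos: [0.534, 0.1021, 0.1856]
tool_rot: [-0.111, 0.994, -0.0, 0.001]
contact_force: [0.9, 0.3, -0.7]
width: 0.007
time: 3.4
eef_pos: [0.5386, 0.1025, 0.1855]
tool_rot: [-0.111, 0.994, 0.0, -0.001]
contact_force: [-2.6, 0.1, 2.0]
width: 0.004
time: 3.7
eef_pos: [0.5461, 0.1023, 0.1855]
tool_rot: [-0.111, 0.994, -0.0, 0.001]
contact_force: [0.3, -0.6, 0.8]
width: 0.006
```

```bash
python3 - <<'E'
from station import arm
import cv2
o=arm.observe(); print(o['eef_pos'],o['contact_force'],o['wrist_torque'])
r=arm.read_camera("side"); f=cv2.cvtColor(r["frame"],cv2.COLOR_RGB2BGR)
cv2.imwrite(f"pics/side2.png",cv2.resize(f[110:215,235:345],None,fx=5.5,fy=5.5,interpolation=cv2.INTER_CUBIC))
E
```

```text
[0.54613162 0.10232911 0.18548428] [ 0.26808502 -0.6321879   0.75061895] [ 0.06401973  0.02650742 -0.04011885]
```

View pics/side2.png

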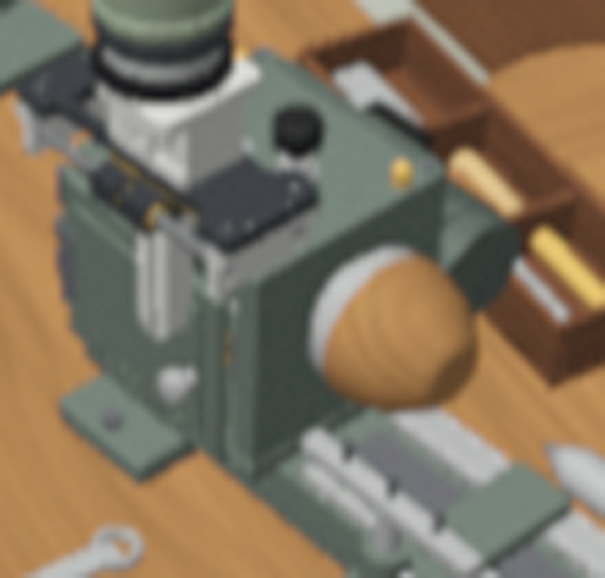

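```bash
python3 -m handwheel '[[3,0,0,0,0,0,0],[0,0,0,0,0,0,0]]';python3 -m handwheel '[[3,0,0,0,0,0,0],[0,0,0,0,0,0,0]]';
```

```text
time: 3.95
eef_pos: [0.5489, 0.1022, 0.1856]
tool_rot: [-0.111, 0.994, -0.0, 0.001]
contact_force: [-0.3, -0.4, -0.2]
width: 0.005
time: 4.15
eef_pos: [0.5516, 0.1023, 0.1855]
tool_rot: [-0.111, 0.994, -0.0, 0.0]
contact_force: [0.5, -0.0, 0.2]
width: 0.009
```

```bash
for i in 1; do :; done; python3 -m handwheel '[[2,0,0,0,0,0,0],[0,0,0,0,0,0,0]]';python3 -m handwheel '[[2,0,0,0,0,0,0],[0,0,0,0,0,0,0]]';python3 -m handwheel '[[2,0,0,0,0,0,0],[0,0,0,0,0,0,0]]'
```

```text
time: 4.35
eef_pos: [0.5527, 0.1024, 0.1854]
tool_rot: [-0.111, 0.994, -0.0, -0.001]
contact_force: [-1.8, 0.5, 1.4]
width: 0.005
time: 4.55
eef_pos: [0.5527, 0.1024, 0.1853]
tool_rot: [-0.111, 0.994, 0.0, -0.003]
contact_force: [-8.1, -1.3, 4.6]
width: 0.005
time: 4.75
eef_pos: [0.5526, 0.1023, 0.1853]
tool_rot: [-0.111, 0.994, 0.0, -0.005]
contact_force: [-12.2, -0.1, 8.1]
width: 0.004
```

```bash
python3 -m handwheel '[[-10,0,0,0,0,0,0],[-25,0,0,0,0,0,0],[-30,0,20,0,0,0,20],[-10,0,45,0,0,0,62],[0,0,45,0,0,0,62],[0,0,30,0,0,0,62],[0,0,0,0,0,0,62],[0,0,0,0,0,0,62]]'
python3 - <<'E'
from station import arm
import cv2
o=arm.observe(); print(o['eef_pos'],o['contact_force'],o['width'])
for n in ["side","wrist","top"]:
    r=arm.read_camera(n); f=cv2.cvtColor(r["frame"],cv2.COLOR_RGB2BGR)
    if n=="top": f=cv2.resize(f[80:210,165:285],None,fx=4.6,fy=4.6,interpolation=cv2.INTER_CUBIC)
    if n=="side": f=cv2.resize(f[110:215,235:345],None,fx=5.5,fy=5.5,interpolation=cv2.INTER_CUBIC)
    cv2.imwrite(f"pics/{n}3.png",f)
E
```

```text
time: 5.55
eef_pos: [0.4825, 0.1025, 0.326]
tool_rot: [-0.111, 0.994, -0.0, 0.001]
contact_force: [-0.1, 0.4, -0.6]
width: 0.474
[0.48249972 0.10246251 0.325973  ] [-0.08295758  0.4037334  -0.56779968] 0.47432321008358647
```

View pics/side3.png

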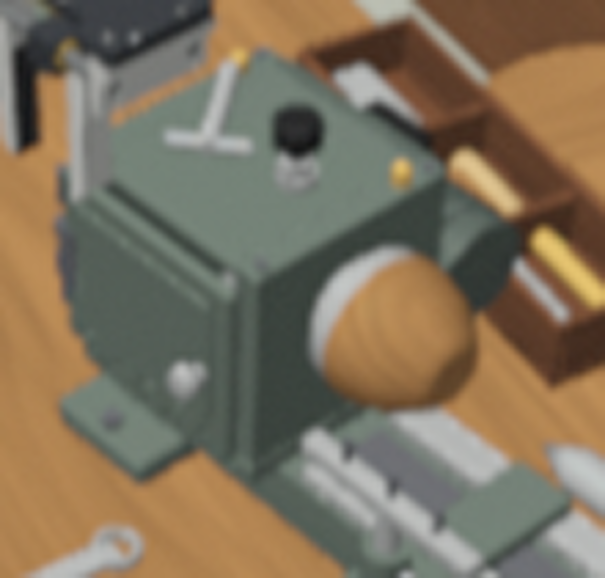

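View pics/top3.png

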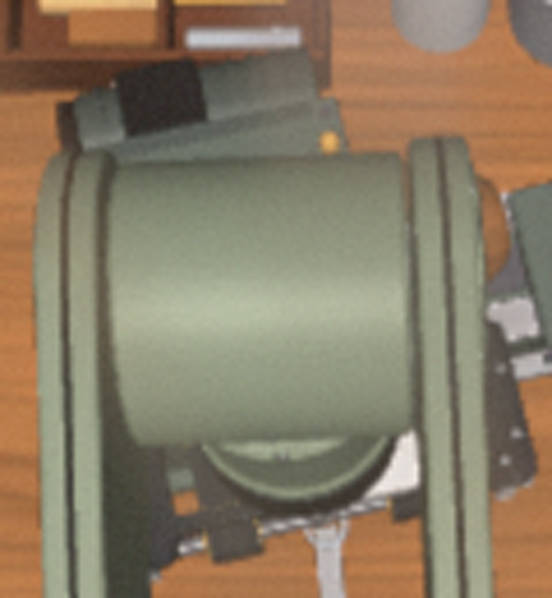

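View pics/wrist3.png

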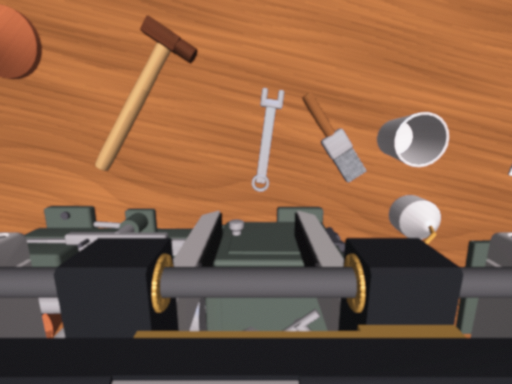

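```bash
python3 -m handwheel '[[25,4,0,0,0,0,62],[40,7,0,0,0,0,62],[40,7,0,0,0,0,62],[40,7,0,0,0,0,62],[18,2.5,0,0,0,0,62],[0,0,0,0,0,0,62],[0,0,-10,0,0,0,62],[0,0,0,0,0,0,62],[0,0,0,0,0,0,62]]'
python3 - <<'E'
from station import arm
import cv2
o=arm.observe(); print(o['eef_pos'],o['contact_force'],o['width'])
for n in ["side","wrist"]:
    r=arm.read_camera(n); f=cv2.cvtColor(r["frame"],cv2.COLOR_RGB2BGR)
    if n=="side": f=cv2.resize(f[90:195,235:345],None,fx=5.5,fy=5.5,interpolation=cv2.INTER_CUBIC)
    cv2.imwrite(f"pics/{n}4.png",f)
E
```

```text
time: 6.6
eef_pos: [0.6437, 0.1299, 0.3148]
tool_rot: [-0.111, 0.994, 0.0, -0.001]
contact_force: [-0.1, -0.6, -0.2]
width: 0.658
[0.64367816 0.12985366 0.31479101] [-0.11817203 -0.57757115 -0.18542573] 0.6584136816774252
```

View pics/side4.png

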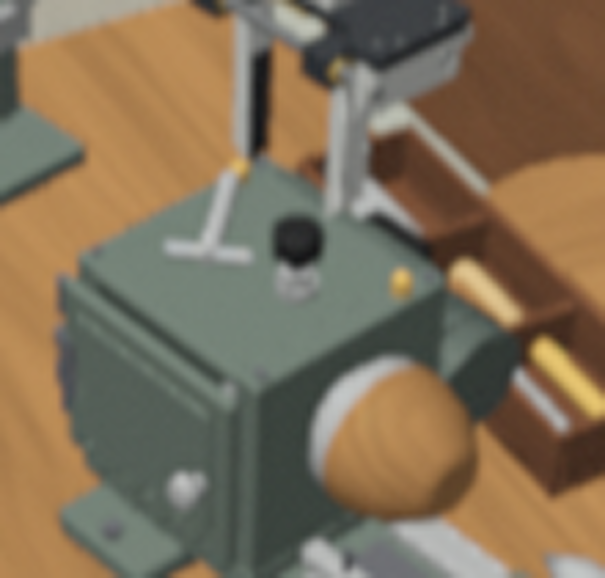

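View pics/wrist4.png

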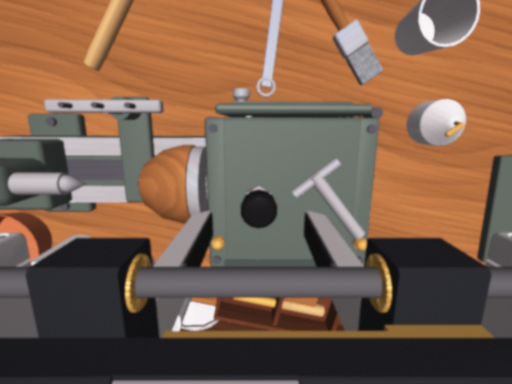

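```bash
python3 - <<'E'
from station import arm
import cv2,numpy as np
r=arm.read_camera("wrist"); K,E=r["K"],r["extrinsics"]
g=r["frame"].max(2); m=(g<50).astype('uint8'); m[240:]=0; m[:170]=0; m[:,:230]=0; m[:,290:]=0
n,l,s,c=cv2.connectedComponentsWithStats(m); i=1+np.argmax(s[1:,4]); print(s[i],c[i])
d=E[:3,:3]@np.linalg.inv(K)@[*c[i],1]; o=E[:3,3]
for z in(.268,.272,.277): print(o+d*(z-o[2])/d[2])
E
```

```text
[ 241  191   36   36 1018] [258.48624754 208.35166994]
[0.64728472 0.13143168 0.268     ]
[0.64608757 0.13115289 0.272     ]
[0.64459113 0.1308044  0.277     ]
```

```bash
python3 -m handwheel '[[2,1,-5,0,0,0,56],[0,0,-15,0,0,0,56],[0,0,-15,0,0,0,56],[0,0,-15,0,0,0,56],[0,0,-9,0,0,0,56],[0,0,-4,0,0,0,56],[0,0,0,0,0,0,56]]'; python3 -m handwheel '[[0,0,0,0,0,0,28],[0,0,0,0,0,0,20],[0,0,0,0,0,0,20],[0,0,0,0,0,0,20],[0,0,0,0,0,0,20],[0,0,0,0,0,0,20]]' 50
python3 - <<'E'
from station import arm
import cv2
r=arm.read_camera("side"); f=cv2.cvtColor(r["frame"],cv2.COLOR_RGB2BGR)
f=cv2.resize(f[90:195,235:345],None,fx=5.5,fy=5.5,interpolation=cv2.INTER_CUBIC)
cv2.imwrite("pics/side5.png",f)
E
```

```text
time: 7.45
eef_pos: [0.6466, 0.1309, 0.2512]
tool_rot: [-0.111, 0.994, 0.0, -0.001]
contact_force: [-0.4, 0.1, 0.1]
width: 0.595
time: 8.05
eef_pos: [0.6474, 0.131, 0.2532]
tool_rot: [-0.111, 0.994, 0.0, 0.001]
contact_force: [-0.2, 0.5, 2.1]
width: 0.308
```

View pics/side5.png

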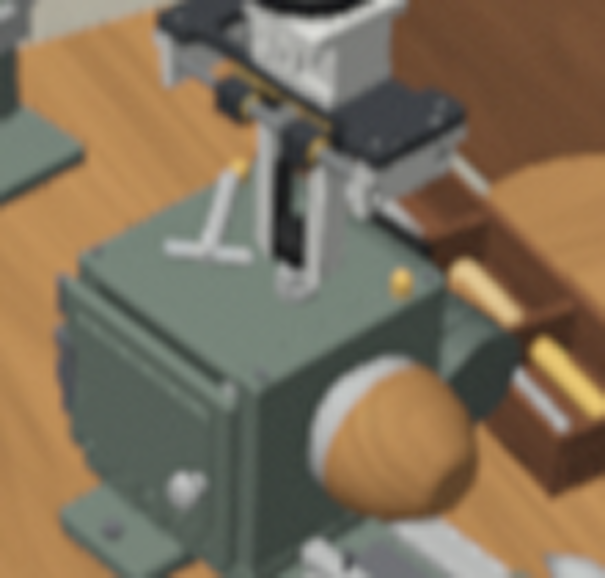

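```bash
python3 -m handwheel '[[0,0,0,0,0,0,20],[0,0,2,0,0,0,20],[0,0,2,0,0,0,20],[0,0,0,0,0,0,20]]' 60; python3 -m handwheel '[[0,0,2,0,0,0,20],[0,0,2,0,0,0,20],[0,0,2,0,0,0,20],[0,0,0,0,0,0,20]]';python3 -m handwheel '[[0,0,2,0,0,0,20],[0,0,1,0,0,0,20],[0,0,0,0,0,0,20],[0,0,0,0,0,0,20]]'
```

```text
time: 8.5
eef_pos: [0.6473, 0.131, 0.2538]
tool_rot: [-0.111, 0.994, 0.0, -0.001]
contact_force: [5.3, 2.2, -7.8]
width: 0.302
time: 8.9
eef_pos: [0.6472, 0.131, 0.259]
tool_rot: [-0.111, 0.994, 0.0, -0.001]
contact_force: [6.4, 1.5, -11.1]
width: 0.303
time: 9.3
eef_pos: [0.6472, 0.131, 0.2613]
tool_rot: [-0.111, 0.994, 0.0, -0.001]
contact_force: [6.9, 1.8, -10.8]
width: 0.304
```

```bash
python3 -m handwheel '[[1,0.5,1,0,0,0,20],[0.5,0,1,0,0,0,20],[0,0,1,0,0,0,20],[0,0,0,0,0,0,20]]'; python3 -m handwheel '[[0,0,2,0,0,0,20],[0,0,1,0,0,0,20],[0,0,0,0,0,0,20],[0,0,0,0,0,0,20]]';python3 -m handwheel '[[0,0,1,0,0,0,20],[0,0,1,0,0,0,20],[0,0,0,0,0,0,20]]'
```

```text
time: 9.7
eef_pos: [0.6473, 0.131, 0.2663]
tool_rot: [-0.111, 0.994, -0.0, -0.002]
contact_force: [2.0, -1.4, -12.7]
width: 0.303
time: 10.1
eef_pos: [0.6472, 0.131, 0.2674]
tool_rot: [-0.111, 0.994, -0.0, -0.003]
contact_force: [4.8, -1.9, -25.1]
width: 0.303
time: 10.4
eef_pos: [0.6471, 0.131, 0.2675]
tool_rot: [-0.111, 0.994, -0.0, -0.004]
contact_force: [6.5, -0.9, -29.9]
width: 0.305
```

```bash
python3 -m handwheel '[[0,0,-1,0,0,0,20],[0,0,0,0,0,0,20],[0,0,0,0,0,0,20]]'; python3 -m handwheel '[[0,0,0,0,0,0,20],[0,0,0,0,0,0,20],[0,0,0,0,0,0,20],[0,0,0,0,0,0,20],[0,0,0,0,0,0,20],[0,0,0,0,0,0,20],[0,0,0,0,0,0,20],[0,0,0,0,0,0,20],[0,0,0,0,0,0,20],[0,0,0,0,0,0,20]]'
python3 - <<'E'
from station import arm
import cv2
for n in ["side","wrist"]:
    r=arm.read_camera(n); f=cv2.cvtColor(r["frame"],cv2.COLOR_RGB2BGR)
    if n=="side": f=cv2.resize(f[90:215,235:345],None,fx=4.7,fy=4.7,interpolation=cv2.INTER_CUBIC)
    cv2.imwrite(f"pics/{n}6.png",f)
E
```

```text
time: 10.7
eef_pos: [0.6472, 0.131, 0.2674]
tool_rot: [-0.111, 0.994, -0.0, -0.003]
contact_force: [5.2, -0.6, -27.8]
width: 0.303
time: 11.7
eef_pos: [0.6472, 0.131, 0.2675]
tool_rot: [-0.111, 0.994, -0.0, -0.003]
contact_force: [5.9, -1.1, -27.2]
width: 0.307
```

View pics/side6.png

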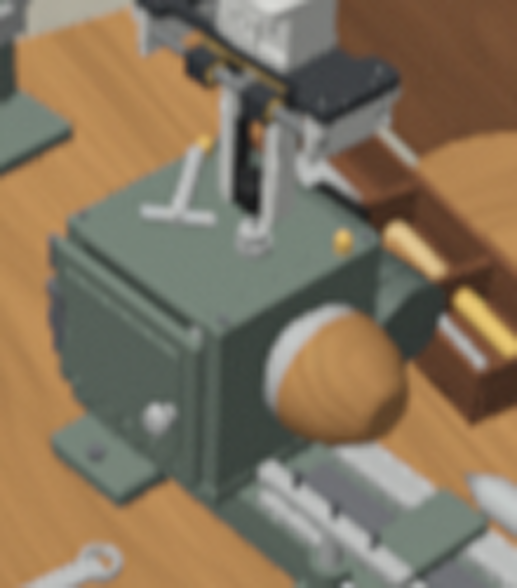

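View pics/wrist6.png

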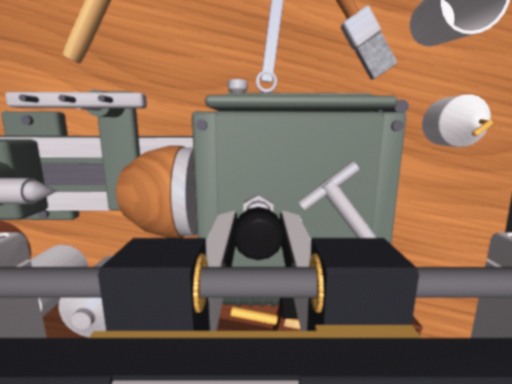

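```bash
python3 -c "
from station import arm
print(arm.job_done()); o=arm.observe(); print(o['time'],o['eef_pos'],o['contact_force'],o['width'])"
```

```text
the job is handed in; nothing more can be done
None
the job is handed in; nothing more can be done
```

The gear door is shut and the arm is still holding the index pin fully up. The job was handed in at about 12 s of the 48 s allowed.

- **Door:** I pushed it with the closed fingers. The catch's resistance rose and then vanished as the door snapped ahead. Pressing on, the door met a hard stop at about 12 N. The side picture taken afterwards shows it flush with the headstock, as does the last one before hand-in.
- **Index pin:** I gripped the knob's head (29 mm opening, 60 N) and lifted it about 14.3 mm. The downward pull grew from 8 to 13 N and then jumped to 25–30 N, which is the pin's upper stop. I eased off 1 mm and held for a second: the height stayed at 0.2675 m with a 27 N pull and no sign of slipping.
- **Other things:** The last pictures show the chuck key, spanner, brush, cup and oil can undisturbed. The mallet and funnel were not fully in those pictures, but the arm did not go near them.
- **What was slightly off:** When I gripped the knob the arm gave way by about 2 mm, and a sideways pull of 5–6 N on the tool remained at the end. The readback I asked for after hand-in was refused, so the last state I have is from just before it.

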